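# Seat the centrifuge rotor on its square drive and lock it

## Task

Fit the rotor with the bar handle onto the drive shaft in the bowl of the small centrifuge: rest it lightly on the shaft and turn it slowly until it drops fully home over the square, then turn it clockwise (seen from above) to the stop to lock it, and let go. Press and turn only gently, never forcing it (the drive's bearing takes 80 N at most), and leave everything else on the bench where it is.

Things in the scene. Friction and masses are not known exactly. Their poses are not given: they have to be found in the camera images.
- rotor_handle (a point): Centre of the bar handle of the aluminium rotor to be fitted (loose, upright on the bench, 0.25 to 0.5 kg). The bar is 50 mm long (x axis), 16 mm thick (y axis) and 30 mm high (z, up), so it reaches 15 mm above and below this point. Under it is a round disc 92 mm across, 44 mm high, with a ring of eight tube holes. Its flat underside is 59 mm below this point.
- rotor_bore (a point): Centre of the rotor's underside, at the mouth of its square blind hole: 25 mm wide, 38 mm deep, on the rotor's axis, sides parallel to the x and y axes of this point (the same as the handle's). When the rotor rests on the shoulder of the shaft's square this point is 16 mm below the shaft tip; fully home it is 36 mm below it.
- centrifuge: Small white bench centrifuge, fixed to the bench, lid taken off. Housing 190 mm (x) by 170 mm (y) by 100 mm high, origin under its centre, z up. In its top is an open round bowl 124 mm across and 45 mm deep with the upright steel drive shaft in its middle.
- shaft_tip (a point): Tip of the upright drive shaft, on its axis, 96 mm above the bench. Its axes are the housing's and do NOT show how the square stands. Downward from here: a round pilot 16 mm long, tapered from 16 mm across at the tip to 23 mm, which enters and centres the rotor's hole at any angle; a square 22 mm wide and 20 mm long, with a flat shoulder 16 mm below the tip; a flat seat 36 mm below the tip.
- drive (a joint): Turn of the shaft, rad: 0 at the start (unlocked), growing clockwise from above to a hard stop at 0.6 (locked). No turn anticlockwise beyond 0. Stiff (0.18 N m friction), no spring; a rotor sliding on it under light load does not turn it, a seated one does. How its square stands at 0 is unknown: feel for it by turning the rotor (fits every quarter turn, within 0.12 rad).
- flat_rotor: Another rotor, not wanted: aluminium disc 88 mm across, 20 mm high with a round knob 26 mm across up to 42 mm; loose; origin at the centre of its underside.
- dish: Closed clear culture dish, 90 mm across, 18 mm high, loose; origin at the centre of its underside.
- screw_cap: Blue screw cap, 36 mm across, 20 mm high, open upward, loose; origin at the centre of its underside.
- bottle: Glass bottle with blue cap, 68 mm across, 150 mm high, loose; origin at the centre of its underside.
- pen_cup: White cup of markers, 72 mm across, 140 mm high with the pens, loose; origin at the centre of its underside.
- tube_rack: Grey rack of capped tubes, 100 mm (x) by 200 mm (y), 64 mm high, loose; origin at the centre of its underside.
- clear_lid: The centrifuge's round clear lid lying on the bench, 136 mm across, 26 mm high with its knob, loose; origin at the centre of its underside.
There are look-alikes about, which are no part of the job. What is shaped like the part that bears rotor_handle but black or orange is not meant.

How it is judged:
On the way, in this order (a step that is already met when the one before it is completed fails the run):
1. the rotor is fully home on the drive shaft (within 3 mm of its seat) (z of rotor_handle in the frame of shaft_tip below 0.026 m and horizontal distance between rotor_handle and shaft_tip below 0.005 m and angle between rotor_handle's own z axis and vertical below 0.06 rad), for 0.1 s.
2. the drive is turned clockwise to its stop, with the rotor home (value of joint drive above 0.5 rad and z of rotor_handle in the frame of shaft_tip below 0.026 m), for 0.1 s.
At the end, for the whole second after the job is handed in: The rotor with the bar handle sits fully home on the shaft (handle centre less than 26 mm above the shaft tip's height, within 5 mm of its axis, tilted less than 0.06 rad), the drive is turned at least 0.5 of its 0.6 rad clockwise, and the rotor is let go (all of step 2 and horizontal distance between rotor_handle and shaft_tip below 0.005 m and angle between rotor_handle's own z axis and vertical below 0.06 rad); the robot touches nothing.
It fails at once if the machine is loaded with more than 80 N (contact force between anything else and centrifuge above 80 N).
It fails at once if another thing on the bench is moved more than 30 mm (distance of any of flat_rotor, dish, screw_cap, bottle, pen_cup, tube_rack, clear_lid from where it was at the start of the episode above 0.03 m).
It also fails if it takes over 72 s, if anything falls off the work surface, if the arm or the gripper's body presses on something with over 40 N, if the wrist force passes 120 N, or if a joint passes its speed limit or range.

## Robot

A 7-joint arm with a two-finger parallel gripper is mounted at the origin on the work surface. World frame = base frame: x ahead of the robot, y to its left, z up, the work surface at z = 0. Lengths are in m, angles in rad, forces in N, time in s.
With the tool pointing down it reaches from about 0.35 to 0.775 m from the base axis. Payload 3.1 kg.
Tool frame: the origin (TCP) lies on the centre line of the jaws, within the pads' length; the fingertips stand bot.tcp_to_tips ahead of it and the grasp point (between the pads) lies 3 mm ahead of it (bot.tcp_to_tips is the distance from the TCP to the fingertips, in m); z points along the fingers, y is the line along which they close (so a half turn about z gives the same grasp; the last joint's range is limited). The gripper opens to 85 mm and grips with 20 to 120 N. Pads are 22 mm wide; open, the fingers measure 114 mm over their backs; the gripper's body (76 mm by 85 mm) begins 54 mm behind the grasp point. The pads swing forward as they close: fully open they stand 13 mm farther back than shut.
Start: joints at [-1.319, 0.311, 0.014, 1.512, -0.004, 1.319, -0.027], TCP at [0.159, 0.526, 0.217] pointing down, gripper open.
Joint ranges: [-2.7, 2.7], [-0.3, 1.91], [-1.27, 1.3], [0.12, 2.57], [-1.44, 4.58], [0.2, 2.03], [-3.05, 3.05]. Speed limits (rad/s): [2.79, 2.79, 3.14, 3.14, 3.14, 3.14, 3.14].

## Interface

Orientations are given as a rotation vector (axis times angle).
In Python, from cell import bot gives the robot as it stands.
- The arm moves only by the tool jog_arm, never from a script. Its argument "targets" is a list of rows, each an object with "hand": the opening, from 0 (shut) to 1 (fully open); "dp": the shift along the tool's x, y, z in m, a list of three; "angular": the turn, a rotation vector about the tool's x, y, z in degrees, a list of three. In form: [{"hand": hand, "dp": [tx, ty, tz], "angular": [ax, ay, az]}, ...]. A call has 1 to 20 rows; each row shifts and turns the commanded pose from where the row before left it, along the tool's axes as they then stand; what a row does not reach is not made up. A row lasts 1/12 s, in which the tool goes at most 41.7 mm and 7.16 degrees, less where a joint would pass 70% of its speed; a pose out of reach is approached as far as the arm can. A call is refused whole if a number of a shift passes 0.0417 or a number of a turn 7.16, either way. A call with a gripper value outside its range is refused whole. The fingers move at their own pace and stop on an object; the grip force is fixed at half the most. Time passes only in rows, so rows that do not move let the fingers close. It gives the time, the measured TCP pose, the force, the opening and the grip force at its end, in the units of the state.
- bot.state(): the state, without advancing time (a new reading comes with each control period).
- bot.snapshot(name): name is "side" or "top"; returns (picture, depth): 384x512x3 uint8, red, green, blue; 384x512 float32, m along the optical axis (not along the pixel's ray), 0 where there is no reading.
- bot.camera_params(name): a dict with "fx", "fy", "cx", "cy" (pixels), "k1" (the pictures are not rectified: a ray, as slopes to the right and down, at radius r is drawn at 1 + k1 r^2 times it, then the intrinsics apply), "pose" (4x4, takes a point from camera to world coordinates). Camera axes: x right, y down, z forward; pixel columns grow to the right and rows downward; lengths in m; the calibration is good to about 2 mm. A picture is of the moment at which its call begins. camera_params takes no time and is no camera call.
- bot.finish_job(): hands the job in; it is judged then, once.
The state is a dict: "time": time; "joint_positions": joint angles; "joint_vel": joint speeds; "tau": joint torques, N m; "ee_pos": TCP position; "orientation": TCP orientation; "ft_force": force on the tool from outside, world axes, zero at the start; "torque": the same for the moment, N m; "gripper_width": opening from 0.0 (shut) to 1.0 (fully open); "gripper_force": force on a finger pad.
Only numpy, scipy, OpenCV 4.12 (cv2) and the standard library are available. Lean on these libraries where they do the work, as an engineer would, in place of code of your own. Each camera call takes 0.05 s, during which the arm holds its last target. There are 200 camera calls.

## Working session

There is one attempt and no reset: what is moved stays moved. The work goes in short steps, Python scripts to look and compute and a tool call to move; the robot and the scene stay as the last step left them, time stands still between calls to the robot, and variables do not carry over. Pictures are saved under pics/ and viewed, at most 10 in all, crops included, and the job is handed in when it is done.

Besides the shell and the picture viewer there is one more tool, called after "Call:" as name([rows], argument=value, ...), one row to a line, values as JSON. jog_arm: Moves the arm, as the interface text tells. Its arguments: {"type":"object","properties":{"targets":{"type":"array","items":{"type":"object","properties":{"hand":{"type":"number"},"dp":{"type":"array","items":{"type":"number"}},"angular":{"type":"array","items":{"type":"number"}}}}}},"required":["targets"]}

```bash
mkdir -p pics; cat > h.py <<'E'
import numpy as np, cv2
from cell import bot
from scipy.spatial.transform import Rotation as R
def snap(n,f=None):
    im,d=bot.snapshot(n)
    if f: cv2.imwrite(f'pics/{f}.png',im[:,:,::-1])
    return im,d,bot.camera_params(n)
def K(p): return np.array([[p['fx'],0,p['cx']],[0,p['fy'],p['cy']],[0,0,1.]])
def rays(p,uv):
    q=cv2.undistortPoints(np.float64(uv).reshape(-1,1,2),K(p),np.array([p['k1'],0,0,0.]))[:,0]
    T=np.array(p['pose']); d=np.c_[q,np.ones(len(q))]@T[:3,:3].T
    return T[:3,3],d
def plane(p,uv,z):
    o,d=rays(p,uv); return o+d*((z-o[2])/d[:,2])[:,None]
def cloud(p,d):
    v,u=np.mgrid[:d.shape[0],:d.shape[1]]
    o,r=rays(p,np.c_[u.ravel(),v.ravel()]); return (o+r*d.ravel()[:,None]).reshape(*d.shape,3)
E
python3 - <<'E'
from h import *
for n in('top','side'):
    im,d,p=snap(n,n+'0'); print(n,{k:np.round(v,3).tolist() for k,v in p.items()})
    np.savez(n+'0.npz',im=im,d=d)
print(bot.state(),bot.tcp_to_tips)
E
```

```text
top {'fx': 466.978, 'fy': 466.978, 'cx': 246.922, 'cy': 187.388, 'k1': -0.074, 'pose': [[-0.027, -0.989, 0.146, 0.297], [-0.999, 0.03, 0.017, 0.017], [-0.021, -0.145, -0.989, 1.736], [0.0, 0.0, 0.0, 1.0]]}
side {'fx': 346.758, 'fy': 346.758, 'cx': 263.449, 'cy': 191.337, 'k1': 0.029, 'pose': [[0.979, -0.146, 0.144, 0.401], [-0.204, -0.743, 0.637, -0.595], [0.014, -0.653, -0.757, 0.838], [0.0, 0.0, 0.0, 1.0]]}
{'time': 0.1, 'joint_positions': array([-1.31870573,  0.31165681,  0.01396382,  1.51287256, -0.00438834,
        1.3192298 , -0.02714521]), 'joint_vel': array([ 0.00153005, -0.0001024 , -0.00023904, -0.00331275, -0.00040762,
       -0.00218721,  0.00030065]), 'tau': array([ 6.44475531e-04, -3.80855012e+01,  1.46641438e-01, -2.31247258e+01,
        1.22737614e-02,  8.00008391e-03,  1.43540348e-05]), 'ee_pos': array([0.15904983, 0.52578733, 0.21643334]), 'orientation': array([-0.45954279, -3.10757505,  0.00333684]), 'ft_force': array([-0.31972951, -0.42428645, -0.31566633]), 'torque': array([-0.0157882 , -0.0060304 ,  0.00480234]), 'gripper_force': 0.0, 'gripper_width': 0.9962248633378349} 0.022
```

View pics/top0.png

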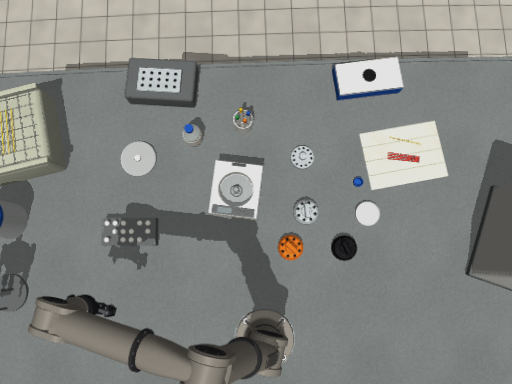

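View pics/side0.png

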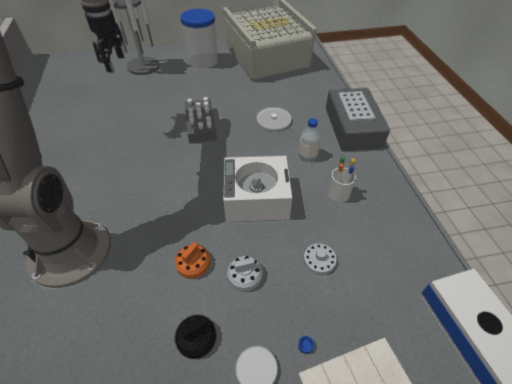

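The target (silver rotor with bar) is at top (306,211) and side (245,272). The centrifuge shaft is at top (236,189) and side (257,184). The flat rotor is at top (302,157), and the orange and black ones are look-alikes.

```bash
python3 - <<'E'
from h import *
t=np.load('top0.npz');s=np.load('side0.npz');pt=bot.camera_params('top');ps=bot.camera_params('side')
def c(im,u,v,r,k): return cv2.resize(im[v-r:v+r,u-r:u+r,::-1],None,fx=k,fy=k,interpolation=cv2.INTER_CUBIC)
m=np.vstack([np.hstack([c(t['im'],306,211,25,6),c(s['im'],245,272,25,6)]),np.hstack([c(t['im'],236,189,25,6),c(s['im'],257,184,25,6)])])
cv2.imwrite('pics/m.png',m)
for nm,d,p,im in(('top',t['d'],pt,t['im']),('side',s['d'],ps,s['im'])):
    P=cloud(p,d)
    for what,(u,v),r,lo,hi in(('rotor',dict(top=(306,211),side=(245,272))[nm],24,.055,.09),('rotor disc',dict(top=(306,211),side=(245,272))[nm],24,.035,.052),('shaft',dict(top=(236,189),side=(257,184))[nm],10,.075,.11),('housing',dict(top=(236,189),side=(257,184))[nm],45,.09,.11)):
        Q=P[v-r:v+r,u-r:u+r].reshape(-1,3); Q=Q[(Q[:,2]>lo)&(Q[:,2]<hi)]
        if len(Q)<4: print(nm,what,len(Q));continue
        rr=cv2.minAreaRect(np.float32(Q[:,:2]*1000))
        print(nm,what,len(Q),Q.mean(0).round(4),'zmax',Q[:,2].max().round(4),np.median(Q[:,2]).round(4),'rect',np.round(rr[0],1),np.round(rr[1],1),round(rr[2],1))
E
```

```text
top rotor 68 [ 0.4522 -0.1648  0.0726] zmax 0.0846 0.0732 rect [ 452.5 -165.5] [48.2 16.8] 3.9
top rotor disc 258 [ 0.4529 -0.1638  0.0405] zmax 0.0517 0.0397 rect [ 452.1 -165.2] [80.7 82. ] 21.6
top shaft 38 [0.5322 0.0869 0.091 ] zmax 0.1015 0.0916 rect [532.5  87.3] [20.5 21.6] 5.2
top housing 1596 [0.5342 0.0871 0.1008] zmax 0.11 0.1009 rect [534.4  87.9] [170.6 191.2] 81.5
side rotor 179 [ 0.452  -0.1704  0.0699] zmax 0.0774 0.0725 rect [ 452.6 -167.5] [49.2 17.2] 5.6
side rotor disc 462 [ 0.4516 -0.1762  0.0391] zmax 0.0515 0.0383 rect [ 452.8 -168.3] [75.6 77.4] 40.4
side shaft 92 [0.5289 0.065  0.0908] zmax 0.1011 0.0932 rect [528.2  57.2] [70.3 53.3] 78.8
side housing 1992 [0.5311 0.0766 0.0998] zmax 0.1091 0.0998 rect [533.   86.3] [175.4 189.8] 81.5
```

View pics/m.png

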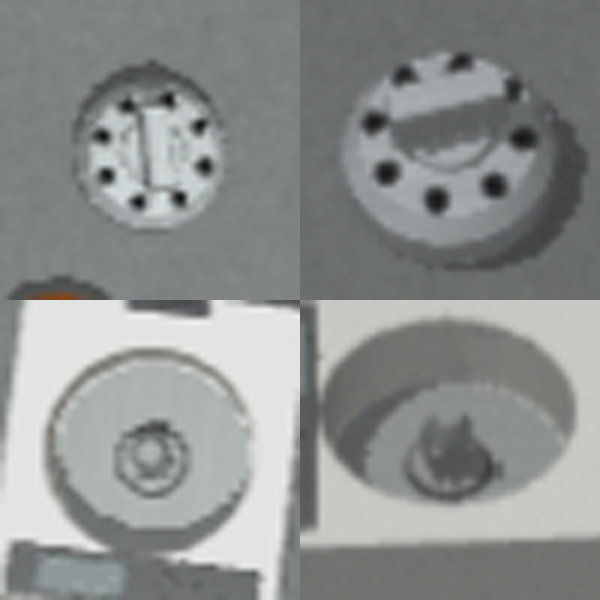

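The bar handle is at about (0.4525, -0.1665), with its axis about 4.5° from world x. The shaft is near (0.533, 0.087). Both heights match the text. I'll move to above the rotor.

Call:
jog_arm([
  {"hand":1,"dp":[-0.033,-0.019,0],"angular":[0,0,0]},
  {"hand":1,"dp":[-0.033,-0.019,0],"angular":[0,0,0]},
  {"hand":1,"dp":[-0.033,-0.019,0],"angular":[0,0,0]},
  {"hand":1,"dp":[-0.033,-0.019,0],"angular":[0,0,0]},
  {"hand":1,"dp":[-0.033,-0.019,0],"angular":[0,0,0]},
  {"hand":1,"dp":[-0.033,-0.019,0],"angular":[0,0,0]},
  {"hand":1,"dp":[-0.033,-0.019,0],"angular":[0,0,0]},
  {"hand":1,"dp":[-0.033,-0.019,0],"angular":[0,0,0]},
  {"hand":1,"dp":[-0.033,-0.019,0],"angular":[0,0,0]},
  {"hand":1,"dp":[-0.033,-0.019,0],"angular":[0,0,0]},
])

```text
time: 0.93
ee_pos: [0.4207, 0.2473, 0.2171]
orientation: [-0.459, -3.107, 0.0]
ft_force: [0.3, 1.1, -0.1]
gripper_width: 1.005
gripper_force: 0.0
```

Call:
jog_arm([
  {"hand":1,"dp":[-0.0126,-0.0324,0],"angular":[0,0,0]},
  {"hand":1,"dp":[-0.0126,-0.0324,0],"angular":[0,0,0]},
  {"hand":1,"dp":[-0.0126,-0.0324,0],"angular":[0,0,0]},
  {"hand":1,"dp":[-0.0126,-0.0324,0],"angular":[0,0,0]},
  {"hand":1,"dp":[-0.0126,-0.0324,0],"angular":[0,0,0]},
  {"hand":1,"dp":[-0.0126,-0.0324,0],"angular":[0,0,0]},
  {"hand":1,"dp":[-0.0126,-0.0324,0],"angular":[0,0,0]},
  {"hand":1,"dp":[-0.0126,-0.0324,0],"angular":[0,0,0]},
  {"hand":1,"dp":[-0.0126,-0.0324,0],"angular":[0,0,0]},
  {"hand":1,"dp":[-0.0126,-0.0324,0],"angular":[0,0,0]},
  {"hand":1,"dp":[-0.0126,-0.0324,0],"angular":[0,0,0]},
  {"hand":1,"dp":[-0.0126,-0.0324,0],"angular":[0,0,0]},
  {"hand":1,"dp":[0,0,0],"angular":[0,0,-7.1]},
  {"hand":1,"dp":[0,0,0],"angular":[0,0,-7.1]},
  {"hand":1,"dp":[0,0,0],"angular":[0,0,-7.1]},
  {"hand":1,"dp":[0,0,0],"angular":[0,0,0]},
])

```text
time: 2.27
ee_pos: [0.4518, -0.167, 0.2169]
orientation: [0.125, -3.138, -0.001]
ft_force: [0.1, 0.2, -0.7]
gripper_width: 0.999
gripper_force: 0.0
```

```bash
cat >> h.py <<'E'
def go(x,y,z,yaw):
    s=bot.state(); r=R.from_rotvec(s['orientation']); M=r.as_matrix()
    psi=np.degrees(np.arctan2(M[1,0],M[0,0]))
    print('t',s['time'],'tcp',s['ee_pos'].round(4),'yaw',psi.round(2),'tilt',M[:,2].round(4),'F',s['ft_force'].round(2),'M',s['torque'].round(3),'w',round(s['gripper_width'],3),'gf',s['gripper_force'],'q',s['joint_positions'].round(3))
    t=R.from_euler('z',yaw,degrees=True)*R.from_euler('x',180,degrees=True)
    print('dp(tool now)',((np.array([x,y,z])-s['ee_pos'])@M).round(4),'rot',np.degrees((r.inv()*t).as_rotvec()).round(2))
E
python3 -c "
from h import *
go(.4525,-.1665,.074,184.5)"
```

```text
t 2.2667 tcp [ 0.4518 -0.167   0.2169] yaw -175.46 tilt [-1.1e-03  4.0e-04 -1.0e+00] F [ 0.08  0.25 -0.71] M [-0.007 -0.035  0.014] w 0.999 gf 0.0 q [-0.189  0.186  0.596  1.707 -0.109  1.283  2.08 ]
dp(tool now) [-0.0009  0.0004  0.1429] rot [ 0.03 -0.06  0.04]
```

Call:
jog_arm([
  {"hand":0.6,"dp":[-0.0009,0.0004,0.02],"angular":[0,0,0]},
  {"hand":0.6,"dp":[0,0,0.025],"angular":[0,0,0]},
  {"hand":0.6,"dp":[0,0,0.025],"angular":[0,0,0]},
  {"hand":0.6,"dp":[0,0,0.02],"angular":[0,0,0]},
  {"hand":0.6,"dp":[0,0,0.02],"angular":[0,0,0]},
  {"hand":0.6,"dp":[0,0,0.015],"angular":[0,0,0]},
  {"hand":0.6,"dp":[0,0,0.01],"angular":[0,0,0]},
  {"hand":0.6,"dp":[0,0,0.008],"angular":[0,0,0]},
  {"hand":0.6,"dp":[0,0,0],"angular":[0,0,0]},
  {"hand":0.6,"dp":[0,0,0],"angular":[0,0,0]},
])

```text
time: 3.1
ee_pos: [0.4533, -0.1665, 0.0746]
orientation: [-0.121, 3.139, -0.0]
ft_force: [0.7, -1.2, -0.4]
gripper_width: 0.596
gripper_force: 0.0
```

Call:
jog_arm([
  {"hand":0.35,"dp":[0,0,0],"angular":[0,0,0]},
  {"hand":0.3,"dp":[0,0,0],"angular":[0,0,0]},
  {"hand":0.25,"dp":[0,0,0],"angular":[0,0,0]},
  {"hand":0.2,"dp":[0,0,0],"angular":[0,0,0]},
  {"hand":0,"dp":[0,0,0],"angular":[0,0,0]},
  {"hand":0,"dp":[0,0,0],"angular":[0,0,0]},
  {"hand":0,"dp":[0,0,0],"angular":[0,0,0]},
  {"hand":0,"dp":[0,0,0],"angular":[0,0,0]},
  {"hand":0,"dp":[0,0,0],"angular":[0,0,0]},
  {"hand":0,"dp":[0,0,0],"angular":[0,0,0]},
])

```text
time: 3.93
ee_pos: [0.4531, -0.1664, 0.0744]
orientation: [0.123, -3.139, -0.0]
ft_force: [0.3, -0.5, 0.0]
gripper_width: -0.002
gripper_force: 0.0
```

```bash
python3 -c "
from h import *
go(.4525,-.1665,.21,184.5)"
```

```text
t 3.9333 tcp [ 0.4531 -0.1664  0.0744] yaw -175.53 tilt [-1.e-04  0.e+00 -1.e+00] F [ 0.31 -0.46  0.02] M [-0.034 -0.019 -0.034] w -0.002 gf 0.0 q [-0.138  0.343  0.562  1.908 -0.222  0.952  2.177]
dp(tool now) [ 6.000e-04 -1.000e-04 -1.356e-01] rot [ 0.   -0.   -0.03]
```

```bash
python3 - <<'E'
from h import *
a,d,p=snap('top');b,d2,q=snap('side')
def c(im,u,v,r,k): return cv2.resize(im[v-r:v+r,u-r:u+r,::-1],None,fx=k,fy=k,interpolation=cv2.INTER_CUBIC)
cv2.imwrite('pics/m2.png',np.hstack([c(a,306,211,50,4),c(b,245,262,50,4)]))
E
```

```text
(no output)
```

View pics/m2.png

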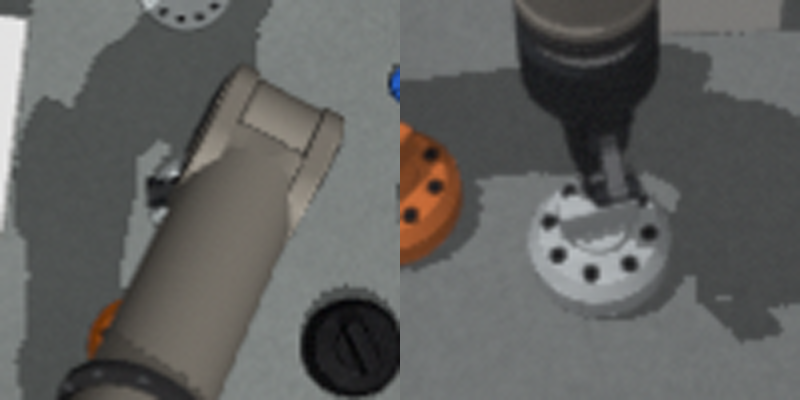

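```bash
python3 - <<'E'
from h import *
b,d2,q=snap('side')
P=cloud(q,d2)
def proj(X):
    T=np.linalg.inv(np.array(q['pose']));c=T[:3,:3]@X+T[:3,3];return cv2.projectPoints(c.reshape(1,1,3),np.zeros(3),np.zeros(3),K(q),np.array([q['k1'],0,0,0.]))[0].ravel()
for z in(.0524,.074):print(proj(np.array([.4531,-.1664,z])))
for v in range(250,276,2): print(v,P[v,236:256:4].round(3).tolist(), b[v,244].tolist())
E
```

```text
[244.31349717 265.47651004]
[244.07830437 261.17602662]
250 [[0.442, -0.085, -0.001], [0.443, -0.184, 0.159], [0.449, -0.209, 0.197], [0.458, -0.208, 0.193], [0.486, -0.094, -0.002]] [35, 36, 38]
252 [[0.441, -0.091, -0.003], [0.443, -0.184, 0.15], [0.452, -0.18, 0.14], [0.457, -0.212, 0.19], [0.484, -0.101, 0.0]] [29, 32, 32]
254 [[0.44, -0.099, 0.0], [0.443, -0.182, 0.137], [0.451, -0.187, 0.142], [0.456, -0.215, 0.188], [0.466, -0.21, 0.177]] [40, 39, 40]
256 [[0.439, -0.104, -0.001], [0.443, -0.174, 0.115], [0.448, -0.21, 0.174], [0.456, -0.218, 0.185], [0.465, -0.217, 0.181]] [84, 85, 88]
258 [[0.436, -0.133, 0.038], [0.441, -0.191, 0.135], [0.447, -0.218, 0.18], [0.455, -0.221, 0.182], [0.464, -0.223, 0.182]] [37, 37, 41]
260 [[0.436, -0.139, 0.039], [0.442, -0.175, 0.098], [0.446, -0.225, 0.184], [0.455, -0.225, 0.181], [0.463, -0.227, 0.18]] [43, 44, 47]
262 [[0.433, -0.165, 0.075], [0.443, -0.167, 0.075], [0.445, -0.227, 0.179], [0.454, -0.228, 0.178], [0.472, -0.173, 0.075]] [42, 43, 46]
264 [[0.432, -0.17, 0.074], [0.442, -0.174, 0.077], [0.452, -0.173, 0.073], [0.462, -0.174, 0.07], [0.472, -0.174, 0.067]] [125, 128, 131]
266 [[0.432, -0.175, 0.073], [0.441, -0.176, 0.071], [0.451, -0.175, 0.066], [0.461, -0.173, 0.059], [0.471, -0.175, 0.058]] [96, 100, 102]
268 [[0.431, -0.177, 0.066], [0.441, -0.176, 0.061], [0.451, -0.177, 0.059], [0.461, -0.174, 0.051], [0.472, -0.17, 0.039]] [97, 99, 101]
270 [[0.431, -0.176, 0.054], [0.441, -0.176, 0.05], [0.451, -0.173, 0.042], [0.461, -0.176, 0.044], [0.471, -0.177, 0.041]] [105, 108, 110]
272 [[0.43, -0.173, 0.038], [0.44, -0.178, 0.044], [0.45, -0.181, 0.046], [0.46, -0.182, 0.045], [0.47, -0.18, 0.036]] [167, 172, 173]
274 [[0.429, -0.179, 0.041], [0.439, -0.181, 0.039], [0.449, -0.185, 0.043], [0.459, -0.185, 0.041], [0.469, -0.186, 0.037]] [155, 159, 162]
```

```bash
python3 - <<'E'
from h import *
for n in('side','top'):
    b,d,q=snap(n); P=cloud(q,d).reshape(-1,3); m=(abs(P[:,0]-.453)<.09)&(abs(P[:,1]+.166)<.11)&(P[:,2]>.05)
    Q=P[m]
    for z in np.arange(.05,.40,.02):
        s=Q[(Q[:,2]>=z)&(Q[:,2]<z+.02)]
        if len(s): print(n,z.round(2),len(s),'x',np.percentile(s[:,0],[2,98]).round(3),'y',np.percentile(s[:,1],[2,98]).round(3))
    if n=='side': cv2.imwrite('pics/m3.png',cv2.resize(b[190:300,190:300,::-1],None,fx=5,fy=5,interpolation=cv2.INTER_CUBIC))
E
```

```text
side 0.05 83 x [0.428 0.477] y [-0.177 -0.169]
side 0.07 63 x [0.429 0.474] y [-0.176 -0.161]
side 0.09 9 x [0.442 0.445] y [-0.175 -0.165]
side 0.11 2 x [0.442 0.443] y [-0.174 -0.169]
side 0.13 29 x [0.441 0.452] y [-0.201 -0.177]
side 0.15 19 x [0.437 0.445] y [-0.208 -0.181]
side 0.17 136 x [0.435 0.471] y [-0.229 -0.184]
side 0.19 84 x [0.437 0.465] y [-0.212 -0.185]
side 0.21 123 x [0.417 0.485] y [-0.205 -0.179]
side 0.23 181 x [0.417 0.487] y [-0.205 -0.177]
side 0.25 278 x [0.417 0.487] y [-0.205 -0.171]
side 0.27 154 x [0.417 0.487] y [-0.204 -0.176]
side 0.29 257 x [0.417 0.487] y [-0.204 -0.171]
side 0.31 231 x [0.419 0.485] y [-0.202 -0.176]
side 0.33 243 x [0.419 0.49 ] y [-0.202 -0.162]
side 0.35 275 x [0.419 0.492] y [-0.202 -0.155]
side 0.37 286 x [0.419 0.485] y [-0.202 -0.174]
side 0.39 219 x [0.421 0.485] y [-0.204 -0.178]
top 0.17 37 x [0.438 0.462] y [-0.122 -0.105]
top 0.19 11 x [0.447 0.458] y [-0.126 -0.114]
top 0.21 1 x [0.47 0.47] y [-0.132 -0.132]
top 0.23 1 x [0.464 0.464] y [-0.13 -0.13]
```

View pics/m3.png

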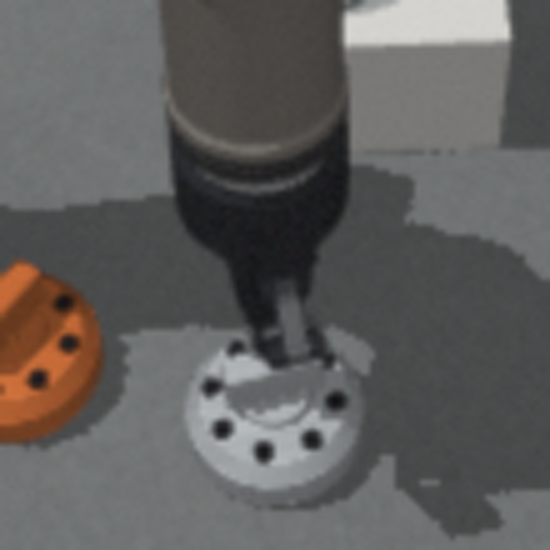

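The fingers seem to have shut just above the bar, which has not moved. I'll open them and see where the fingertips stand.

Call:
jog_arm([
  {"hand":0.6,"dp":[0,0,0],"angular":[0,0,0]},
  {"hand":0.6,"dp":[0,0,0],"angular":[0,0,0]},
  {"hand":0.6,"dp":[0,0,0],"angular":[0,0,0]},
  {"hand":0.6,"dp":[0,0,0],"angular":[0,0,0]},
  {"hand":0.6,"dp":[0,0,0],"angular":[0,0,0]},
])

```text
time: 4.6
ee_pos: [0.4531, -0.1664, 0.0744]
orientation: [-0.123, 3.139, 0.0]
ft_force: [-0.5, 0.5, 0.4]
gripper_width: 0.599
gripper_force: 0.0
```

```bash
python3 - <<'E'
from h import *
go(.4525,-.1665,.074,184.5)
for n in('side','top'):
    b,d,q=snap(n); P=cloud(q,d).reshape(-1,3); m=(abs(P[:,0]-.453)<.09)&(abs(P[:,1]+.166)<.11)&(P[:,2]>.03)
    Q=P[m]
    for z in np.arange(.03,.24,.01):
        s=Q[(Q[:,2]>=z)&(Q[:,2]<z+.01)]
        if len(s): print(n,z.round(2),len(s),'x',np.percentile(s[:,0],[2,98]).round(3),'y',np.percentile(s[:,1],[2,98]).round(3))
    if n=='side': cv2.imwrite('pics/m4.png',cv2.resize(b[190:300,190:300,::-1],None,fx=5,fy=5,interpolation=cv2.INTER_CUBIC))
E
```

```text
t 4.6 tcp [ 0.4531 -0.1664  0.0744] yaw -175.53 tilt [ 0.  0. -1.] F [-0.47  0.54  0.38] M [ 0.024 -0.024  0.036] w 0.599 gf 0.0 q [-0.138  0.343  0.562  1.908 -0.222  0.952  2.177]
dp(tool now) [ 0.0007 -0.0001  0.0004] rot [ 0.    0.   -0.03]
side 0.03 437 x [0.397 0.492] y [-0.207 -0.126]
side 0.04 101 x [0.422 0.476] y [-0.2   -0.139]
side 0.05 18 x [0.428 0.446] y [-0.177 -0.174]
side 0.06 15 x [0.428 0.444] y [-0.177 -0.166]
side 0.07 41 x [0.428 0.445] y [-0.176 -0.161]
side 0.09 4 x [0.44  0.445] y [-0.2   -0.142]
side 0.1 7 x [0.445 0.461] y [-0.207 -0.197]
side 0.11 1 x [0.444 0.444] y [-0.197 -0.197]
side 0.12 1 x [0.444 0.444] y [-0.199 -0.199]
side 0.13 6 x [0.442 0.457] y [-0.221 -0.196]
side 0.14 32 x [0.443 0.468] y [-0.226 -0.199]
side 0.15 39 x [0.44  0.469] y [-0.228 -0.187]
side 0.16 53 x [0.438 0.471] y [-0.23  -0.191]
side 0.17 33 x [0.438 0.47 ] y [-0.232 -0.189]
side 0.18 52 x [0.435 0.473] y [-0.234 -0.185]
side 0.19 127 x [0.436 0.469] y [-0.235 -0.186]
side 0.2 35 x [0.444 0.465] y [-0.208 -0.2  ]
side 0.21 33 x [0.429 0.48 ] y [-0.204 -0.191]
side 0.22 88 x [0.416 0.487] y [-0.205 -0.176]
side 0.23 92 x [0.417 0.487] y [-0.205 -0.178]
top 0.03 12 x [0.45 0.49] y [-0.147 -0.128]
top 0.04 4 x [0.44  0.482] y [-0.145 -0.126]
top 0.11 1 x [0.444 0.444] y [-0.127 -0.127]
top 0.13 1 x [0.462 0.462] y [-0.126 -0.126]
top 0.14 6 x [0.437 0.448] y [-0.124 -0.114]
top 0.15 3 x [0.438 0.447] y [-0.124 -0.11 ]
top 0.16 2 x [0.437 0.466] y [-0.133 -0.106]
top 0.17 1 x [0.458 0.458] y [-0.112 -0.112]
top 0.18 6 x [0.438 0.461] y [-0.115 -0.105]
top 0.19 35 x [0.437 0.46 ] y [-0.121 -0.098]
top 0.2 10 x [0.437 0.458] y [-0.127 -0.103]
top 0.22 1 x [0.469 0.469] y [-0.131 -0.131]
top 0.23 1 x [0.464 0.464] y [-0.13 -0.13]
```

View pics/m4.png

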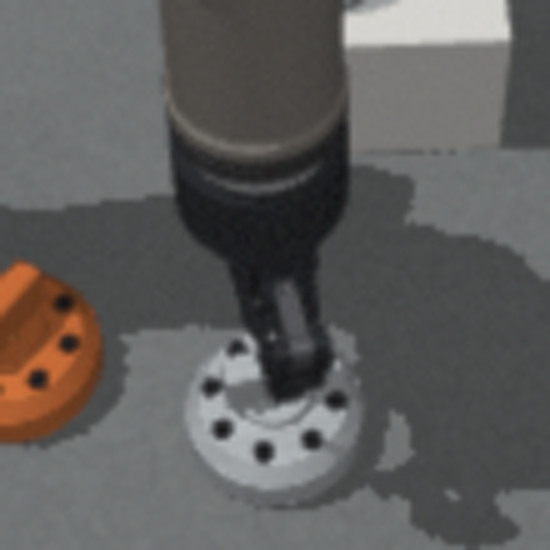

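The fingertips stand about 35 mm higher than the reading implies: about z 0.095 at opening 0.6, lowest finger pixel (249,269). I'll go 36 mm lower in steps and watch the force.

Call:
jog_arm([
  {"hand":0.6,"dp":[0,0,0.009],"angular":[0,0,0]},
  {"hand":0.6,"dp":[0,0,0.009],"angular":[0,0,0]},
  {"hand":0.6,"dp":[0,0,0.009],"angular":[0,0,0]},
  {"hand":0.6,"dp":[0,0,0.005],"angular":[0,0,0]},
  {"hand":0.6,"dp":[0,0,0.004],"angular":[0,0,0]},
  {"hand":0.6,"dp":[0,0,0],"angular":[0,0,0]},
])

```text
time: 5.2
ee_pos: [0.4521, -0.1661, 0.0371]
orientation: [0.122, -3.137, -0.001]
ft_force: [0.5, 1.1, -0.0]
gripper_width: 0.599
gripper_force: 0.0
```

Call:
jog_arm([
  {"hand":0.5,"dp":[0,0,0],"angular":[0,0,0]},
  {"hand":0.4,"dp":[0,0,0],"angular":[0,0,0]},
  {"hand":0.3,"dp":[0,0,0],"angular":[0,0,0]},
  {"hand":0.26,"dp":[0,0,0],"angular":[0,0,0]},
  {"hand":0.22,"dp":[0,0,0],"angular":[0,0,0]},
  {"hand":0.2,"dp":[0,0,0],"angular":[0,0,0]},
  {"hand":0.18,"dp":[0,0,0],"angular":[0,0,0]},
  {"hand":0,"dp":[0,0,0],"angular":[0,0,0]},
  {"hand":0,"dp":[0,0,0],"angular":[0,0,0]},
  {"hand":0,"dp":[0,0,0],"angular":[0,0,0]},
  {"hand":0,"dp":[0,0,0],"angular":[0,0,0]},
  {"hand":0,"dp":[0,0,0],"angular":[0,0,0]},
])

```text
time: 6.2
ee_pos: [0.4534, -0.1665, 0.0388]
orientation: [-0.122, 3.139, -0.0]
ft_force: [-0.4, 0.4, 4.7]
gripper_width: 0.172
gripper_force: 59.7
```

```bash
python3 -c "
from h import *
go(.4525,-.1665,.1,184.5)"
```

```text
t 6.2 tcp [ 0.4534 -0.1665  0.0388] yaw -175.53 tilt [ 6.e-04 -0.e+00 -1.e+00] F [-0.36  0.44  4.74] M [ 0.043  0.228 -0.02 ] w 0.172 gf 59.70661997795105 q [-0.115  0.397  0.541  1.942 -0.264  0.871  2.212]
dp(tool now) [ 0.0009  0.0001 -0.0612] rot [-0.    0.03 -0.03]
```

Grip confirmed at 60 N and 14.6 mm. Lifting.

Call:
jog_arm([
  {"hand":0,"dp":[0,0,-0.005],"angular":[0,0,0]},
  {"hand":0,"dp":[0,0,-0.01],"angular":[0,0,0]},
  {"hand":0,"dp":[0,0,-0.015],"angular":[0,0,0]},
  {"hand":0,"dp":[0,0,-0.02],"angular":[0,0,0]},
  {"hand":0,"dp":[0,0,-0.02],"angular":[0,0,0]},
  {"hand":0,"dp":[0,0,-0.02],"angular":[0,0,0]},
  {"hand":0,"dp":[0,0,-0.02],"angular":[0,0,0]},
  {"hand":0,"dp":[0,0,-0.015],"angular":[0,0,0]},
  {"hand":0,"dp":[0,0,-0.01],"angular":[0,0,0]},
  {"hand":0,"dp":[0,0,-0.005],"angular":[0,0,0]},
  {"hand":0,"dp":[0,0,0],"angular":[0,0,0]},
  {"hand":0,"dp":[0,0,0],"angular":[0,0,0]},
  {"hand":0,"dp":[0,0,0],"angular":[0,0,0]},
])

```text
time: 7.28
ee_pos: [0.4521, -0.166, 0.1771]
orientation: [0.122, -3.136, -0.001]
ft_force: [0.8, 0.3, -5.0]
gripper_width: 0.174
gripper_force: 58.8
```

```bash
python3 - <<'E'
from h import *
go(.533,.087,.185,184.5)
# rotor in hand: disc points
b,d,q=snap('side','lift'); P=cloud(q,d); v0,u0=180,200
Q=P.reshape(-1,3); m=(abs(Q[:,0]-.453)<.07)&(abs(Q[:,1]+.17)<.07)
hist,e=np.histogram(Q[m][:,2],bins=np.arange(.1,.3,.01)); print(dict(zip(e.round(2),hist)))
for lo,hi in((.172,.19),(.1905,.23)):
    s=Q[m&(Q[:,2]>lo)&(Q[:,2]<hi)]; r=cv2.minAreaRect(np.float32(s[:,:2]*1000)); print(lo,r,s[:,2].min())
E
```

```text
t 7.2833 tcp [ 0.4521 -0.166   0.1771] yaw -175.53 tilt [-2.8e-03  7.0e-04 -1.0e+00] F [ 0.81  0.33 -5.02] M [ 0.054 -0.019  0.019] w 0.174 gf 58.77665340900421 q [-0.184  0.221  0.596  1.772 -0.132  1.192  2.098]
dp(tool now) [-0.1004  0.2459 -0.0079] rot [ 0.05 -0.16 -0.03]
{np.float64(0.1): np.int64(0), np.float64(0.11): np.int64(0), np.float64(0.12): np.int64(0), np.float64(0.13): np.int64(0), np.float64(0.14): np.int64(42), np.float64(0.15): np.int64(89), np.float64(0.16): np.int64(214), np.float64(0.17): np.int64(527), np.float64(0.18): np.int64(73), np.float64(0.19): np.int64(27), np.float64(0.2): np.int64(38), np.float64(0.21): np.int64(50), np.float64(0.22): np.int64(1), np.float64(0.23): np.int64(11), np.float64(0.24): np.int64(21), np.float64(0.25): np.int64(34), np.float64(0.26): np.int64(33), np.float64(0.27): np.int64(30), np.float64(0.28): np.int64(122)}
0.172 ((449.8167724609375, -171.1675567626953), (73.56517028808594, 80.78668975830078), 74.0013656616211) 0.17200916011728706
0.1905 ((451.36083984375, -173.48971557617188), (48.98849105834961, 29.633209228515625), 2.65987229347229) 0.19058160023124404
```

View pics/lift.png

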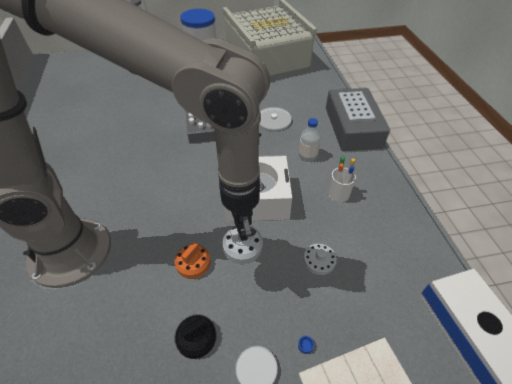

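Call:
jog_arm([
  {"hand":0,"dp":[-0.006,0.015,-0.003],"angular":[0,0,0]},
  {"hand":0,"dp":[-0.0125,0.0307,-0.005],"angular":[0,0,0]},
  {"hand":0,"dp":[-0.0125,0.0307,0],"angular":[0,0,0]},
  {"hand":0,"dp":[-0.0125,0.0307,0],"angular":[0,0,0]},
  {"hand":0,"dp":[-0.0125,0.0307,0],"angular":[0,0,0]},
  {"hand":0,"dp":[-0.0125,0.0307,0],"angular":[0,0,0]},
  {"hand":0,"dp":[-0.0125,0.0307,0],"angular":[0,0,0]},
  {"hand":0,"dp":[-0.0125,0.0307,0],"angular":[0,0,0]},
  {"hand":0,"dp":[-0.006,0.015,0],"angular":[0,0,0]},
  {"hand":0,"dp":[0,0,0],"angular":[0,0,0]},
  {"hand":0,"dp":[0,0,0],"angular":[0,0,0]},
  {"hand":0,"dp":[0,0,0],"angular":[0,0,0]},
])

```text
time: 8.33
ee_pos: [0.5326, 0.084, 0.1854]
orientation: [0.121, -3.137, 0.003]
ft_force: [0.4, -0.6, -5.2]
gripper_width: 0.171
gripper_force: 59.0
```

```bash
python3 - <<'E'
from h import *
from scipy.optimize import least_squares
go(.533,.087,.16,184.5)
for n in('top','side'):
    z=np.load(n+'0.npz');p=bot.camera_params(n);P=cloud(p,z['d'])
    m=((np.hypot(P[...,0]-.533,P[...,1]-.087)<.075)&(P[...,2]>.095)).astype(np.uint8)
    B=[]
    for a in np.radians(np.arange(0,360,6)):
        rs=np.arange(.045,.075,.0005); X=np.c_[.533+rs*np.cos(a),.087+rs*np.sin(a),0*rs+.1]
        T=np.linalg.inv(np.array(p['pose'])); c=X@T[:3,:3].T+T[:3,3]
        uv=cv2.projectPoints(c.reshape(-1,1,3),np.zeros(3),np.zeros(3),K(p),np.array([p['k1'],0,0,0.]))[0][:,0]
        val=cv2.remap(m.astype(np.float32),uv[:,0].astype(np.float32),uv[:,1].astype(np.float32),cv2.INTER_LINEAR).ravel()
        i=np.where(val<.5)[0]
        if len(i) and i[-1]<len(rs)-1: B.append(X[i[-1],:2])
    B=np.array(B); f=least_squares(lambda q:np.hypot(*(B-q[:2]).T)-q[2],[.533,.087,.062],loss='soft_l1',f_scale=.001); print(n,len(B),f.x.round(4),np.median(abs(f.fun)))
    # shaft tip points
    Q=P.reshape(-1,3); s=Q[(np.hypot(Q[:,0]-.533,Q[:,1]-.087)<.014)&(Q[:,2]>.085)&(Q[:,2]<.108)]; print('tip',len(s),np.median(s,0).round(4))
E
```

```text
t 8.3333 tcp [0.5326 0.084  0.1854] yaw -175.6 tilt [-0.002  -0.0021 -1.    ] F [ 0.38 -0.63 -5.16] M [-0.069  0.019  0.047] w 0.171 gf 59.011529088020325 q [-0.53   0.325  0.444  1.605 -0.143  1.246  1.588]
dp(tool now) [-0.0007  0.003   0.0254] rot [-0.11 -0.13 -0.1 ]
top 30 [0.5337 0.087  0.0625] 0.0012783862500731075
tip 28 [0.5329 0.0874 0.095 ]
side 37 [0.5326 0.0832 0.0604] 0.0005452655474043264
tip 41 [0.5323 0.081  0.0929]
```

Call:
jog_arm([
  {"hand":0,"dp":[-0.0007,0.0018,0.01],"angular":[-0.1,-0.1,-0.1]},
  {"hand":0,"dp":[0,0,0.01],"angular":[0,0,0]},
  {"hand":0,"dp":[0,0,0.01],"angular":[0,0,0]},
  {"hand":0,"dp":[0,0,0.01],"angular":[0,0,0]},
  {"hand":0,"dp":[0,0,0.005],"angular":[0,0,0]},
  {"hand":0,"dp":[0,0,0.003],"angular":[0,0,0]},
  {"hand":0,"dp":[0,0,0],"angular":[0,0,0]},
  {"hand":0,"dp":[0,0,0],"angular":[0,0,0]},
])

```text
time: 9.0
ee_pos: [0.5341, 0.0874, 0.1385]
orientation: [-0.125, 3.137, 0.003]
ft_force: [-0.2, -0.3, -4.0]
gripper_width: 0.172
gripper_force: 59.0
```

Call:
jog_arm([
  {"hand":0,"dp":[0,0,0.002],"angular":[0,0,0]},
  {"hand":0,"dp":[0,0,0.002],"angular":[0,0,0]},
  {"hand":0,"dp":[0,0,0.002],"angular":[0,0,0]},
  {"hand":0,"dp":[0,0,0],"angular":[0,0,0]},
  {"hand":0,"dp":[0,0,0],"angular":[0,0,0]},
])

```text
time: 9.42
ee_pos: [0.5338, 0.0875, 0.1323]
orientation: [-0.125, 3.138, 0.003]
ft_force: [-0.1, 0.4, -4.5]
gripper_width: 0.172
gripper_force: 59.0
```

```bash
python3 -c "
from h import *
go(.5332,.0858,.12,184.5)"
```

```text
t 9.4167 tcp [0.5338 0.0875 0.1323] yaw -175.42 tilt [ 0.0014  0.0019 -1.    ] F [-0.14  0.44 -4.47] M [-0.008 -0.001  0.033] w 0.172 gf 59.00839447975159 q [-0.521  0.371  0.431  1.682 -0.17   1.124  1.608]
dp(tool now) [ 0.0007 -0.0017  0.0123] rot [0.1  0.09 0.08]
```

Call:
jog_arm([
  {"hand":0,"dp":[0.0003,-0.0008,0.002],"angular":[0.1,0.1,0.1]},
  {"hand":0,"dp":[0,0,0.0015],"angular":[0,0,0]},
  {"hand":0,"dp":[0,0,0.0015],"angular":[0,0,0]},
  {"hand":0,"dp":[0,0,0],"angular":[0,0,0]},
])

```text
time: 9.75
ee_pos: [0.5333, 0.0866, 0.1269]
orientation: [0.123, -3.138, 0.0]
ft_force: [-0.2, -0.8, -5.2]
gripper_width: 0.173
gripper_force: 59.0
```

Call:
jog_arm([
  {"hand":0,"dp":[0,0,0.0015],"angular":[0,0,0]},
  {"hand":0,"dp":[0,0,0.0015],"angular":[0,0,0]},
  {"hand":0,"dp":[0,0,0],"angular":[0,0,0]},
  {"hand":0,"dp":[0,0,0],"angular":[0,0,0]},
])

```text
time: 10.08
ee_pos: [0.5335, 0.0866, 0.1242]
orientation: [0.123, -3.139, 0.0]
ft_force: [-0.6, 0.2, -4.2]
gripper_width: 0.17
gripper_force: 59.0
```

Call:
jog_arm([
  {"hand":0,"dp":[0,0,0.0015],"angular":[0,0,0]},
  {"hand":0,"dp":[0,0,0.0015],"angular":[0,0,0]},
  {"hand":0,"dp":[0,0,0],"angular":[0,0,0]},
  {"hand":0,"dp":[0,0,0],"angular":[0,0,0]},
])

```text
time: 10.42
ee_pos: [0.5335, 0.0866, 0.1212]
orientation: [0.123, -3.139, 0.0]
ft_force: [-0.2, -0.7, -5.1]
gripper_width: 0.172
gripper_force: 59.0
```

Call:
jog_arm([
  {"hand":0,"dp":[0,0,0.001],"angular":[0,0,0]},
  {"hand":0,"dp":[0,0,0.001],"angular":[0,0,0]},
  {"hand":0,"dp":[0,0,0],"angular":[0,0,0]},
  {"hand":0,"dp":[0,0,0],"angular":[0,0,0]},
])

```text
time: 10.75
ee_pos: [0.5335, 0.0866, 0.1193]
orientation: [0.123, -3.139, 0.0]
ft_force: [-1.1, 0.2, -5.1]
gripper_width: 0.174
gripper_force: 59.0
```

Call:
jog_arm([
  {"hand":0,"dp":[0,0,0.001],"angular":[0,0,0]},
  {"hand":0,"dp":[0,0,0],"angular":[0,0,0]},
  {"hand":0,"dp":[0,0,0],"angular":[0,0,0]},
])

```text
time: 11.0
ee_pos: [0.5336, 0.0866, 0.1183]
orientation: [0.122, -3.139, -0.0]
ft_force: [-0.4, 0.2, -5.2]
gripper_width: 0.173
gripper_force: 59.0
```

Call:
jog_arm([
  {"hand":0,"dp":[0,0,0.001],"angular":[0,0,0]},
  {"hand":0,"dp":[0,0,0],"angular":[0,0,0]},
  {"hand":0,"dp":[0,0,0],"angular":[0,0,0]},
])

```text
time: 11.25
ee_pos: [0.5336, 0.0866, 0.1173]
orientation: [0.123, -3.139, 0.0]
ft_force: [0.5, 0.6, -5.0]
gripper_width: 0.169
gripper_force: 59.0
```

Call:
jog_arm([
  {"hand":0,"dp":[0,0,0.001],"angular":[0,0,0]},
  {"hand":0,"dp":[0,0,0],"angular":[0,0,0]},
  {"hand":0,"dp":[0,0,0],"angular":[0,0,0]},
])

```text
time: 11.5
ee_pos: [0.5336, 0.0866, 0.1163]
orientation: [0.122, -3.139, 0.0]
ft_force: [0.8, 0.3, -5.4]
gripper_width: 0.173
gripper_force: 59.0
```

Call:
jog_arm([
  {"hand":0,"dp":[0,0,0.001],"angular":[0,0,0]},
  {"hand":0,"dp":[0,0,0],"angular":[0,0,0]},
  {"hand":0,"dp":[0,0,0],"angular":[0,0,0]},
])

```text
time: 11.75
ee_pos: [0.5335, 0.0866, 0.1153]
orientation: [0.122, -3.139, 0.0]
ft_force: [-0.9, 0.2, -4.5]
gripper_width: 0.175
gripper_force: 59.0
```

Call:
jog_arm([
  {"hand":0,"dp":[0,0,0.001],"angular":[0,0,0]},
  {"hand":0,"dp":[0,0,0],"angular":[0,0,0]},
  {"hand":0,"dp":[0,0,0],"angular":[0,0,0]},
])

```text
time: 12.0
ee_pos: [0.5336, 0.0866, 0.1143]
orientation: [0.123, -3.139, -0.0]
ft_force: [-0.4, 1.3, -4.6]
gripper_width: 0.174
gripper_force: 59.0
```

Call:
jog_arm([
  {"hand":0,"dp":[0,0,0.001],"angular":[0,0,0]},
  {"hand":0,"dp":[0,0,0],"angular":[0,0,0]},
  {"hand":0,"dp":[0,0,0.001],"angular":[0,0,0]},
  {"hand":0,"dp":[0,0,0],"angular":[0,0,0]},
])

```text
time: 12.33
ee_pos: [0.5335, 0.0866, 0.1122]
orientation: [0.123, -3.139, 0.0]
ft_force: [0.0, -0.1, -4.4]
gripper_width: 0.177
gripper_force: 59.0
```

```bash
python3 - <<'E'
from h import *
go(.5335,.0866,.11,184.5)
b,d,q=snap('side'); P=cloud(q,d); Q=P.reshape(-1,3)
m=(np.hypot(Q[:,0]-.5335,Q[:,1]-.083)<.05)&(Q[:,2]>.06)
h,e=np.histogram(Q[m][:,2],bins=np.arange(.06,.2,.004)); print(dict(zip(e.round(3).tolist(),h.tolist())))
cv2.imwrite('pics/s5.png',cv2.resize(b[130:230,210:310,::-1],None,fx=5,fy=5,interpolation=cv2.INTER_CUBIC))
E
```

```text
t 12.3333 tcp [0.5335 0.0866 0.1122] yaw -175.53 tilt [-3.e-04 -1.e-04 -1.e+00] F [ 0.   -0.07 -4.41] M [ 0.058 -0.022  0.028] w 0.177 gf 59.00714993476868 q [-0.517  0.392  0.427  1.707 -0.18   1.082  1.615]
dp(tool now) [ 0.     -0.      0.0022] rot [-0.   -0.02 -0.03]
{0.06: 0, 0.064: 0, 0.068: 0, 0.072: 1, 0.076: 7, 0.08: 27, 0.084: 29, 0.088: 24, 0.092: 28, 0.096: 42, 0.1: 70, 0.104: 69, 0.108: 163, 0.112: 82, 0.116: 27, 0.12: 9, 0.124: 11, 0.128: 10, 0.132: 20, 0.136: 15, 0.14: 16, 0.144: 30, 0.148: 8, 0.152: 8, 0.156: 5, 0.16: 2, 0.164: 0, 0.168: 8, 0.172: 10, 0.176: 11, 0.18: 5, 0.184: 8, 0.188: 10, 0.192: 25}
```

View pics/s5.png

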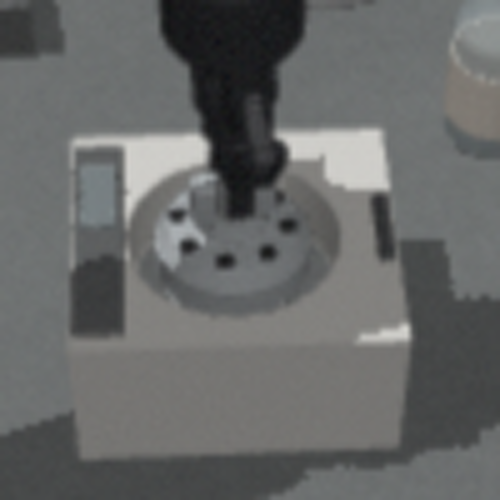

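The rotor in the bowl is already below the shoulder height (disc top about 0.112), so the square seems to be lined up. I'll keep lowering gently.

Call:
jog_arm([
  {"hand":0,"dp":[0,0,0.001],"angular":[0,0,0]},
  {"hand":0,"dp":[0,0,0.001],"angular":[0,0,0]},
  {"hand":0,"dp":[0,0,0.001],"angular":[0,0,0]},
  {"hand":0,"dp":[0,0,0],"angular":[0,0,0]},
])

```text
time: 12.72
ee_pos: [0.5334, 0.0866, 0.1091]
orientation: [0.122, -3.139, 0.0]
ft_force: [0.3, -0.7, -4.3]
gripper_width: 0.173
gripper_force: 59.0
```

Call:
jog_arm([
  {"hand":0,"dp":[0,0,0.001],"angular":[0,0,0]},
  {"hand":0,"dp":[0,0,0.001],"angular":[0,0,0]},
  {"hand":0,"dp":[0,0,0.001],"angular":[0,0,0]},
  {"hand":0,"dp":[0,0,0],"angular":[0,0,0]},
])

```text
time: 13.05
ee_pos: [0.5334, 0.0866, 0.1061]
orientation: [0.123, -3.139, 0.0]
ft_force: [0.2, -0.3, -5.0]
gripper_width: 0.17
gripper_force: 59.0
```

Call:
jog_arm([
  {"hand":0,"dp":[0,0,0.001],"angular":[0,0,0]},
  {"hand":0,"dp":[0,0,0.001],"angular":[0,0,0]},
  {"hand":0,"dp":[0,0,0.001],"angular":[0,0,0]},
  {"hand":0,"dp":[0,0,0],"angular":[0,0,0]},
])

```text
time: 13.38
ee_pos: [0.5334, 0.0866, 0.1031]
orientation: [0.123, -3.139, 0.0]
ft_force: [-0.6, -0.3, -4.2]
gripper_width: 0.172
gripper_force: 59.0
```

Call:
jog_arm([
  {"hand":0,"dp":[0,0,0.001],"angular":[0,0,0]},
  {"hand":0,"dp":[0,0,0.001],"angular":[0,0,0]},
  {"hand":0,"dp":[0,0,0.001],"angular":[0,0,0]},
  {"hand":0,"dp":[0,0,0],"angular":[0,0,0]},
])

```text
time: 13.72
ee_pos: [0.5334, 0.0866, 0.1001]
orientation: [0.122, -3.139, 0.0]
ft_force: [0.2, -0.4, -4.7]
gripper_width: 0.175
gripper_force: 59.0
```

Call:
jog_arm([
  {"hand":0,"dp":[0,0,0.001],"angular":[0,0,0]},
  {"hand":0,"dp":[0,0,0],"angular":[0,0,0]},
  {"hand":0,"dp":[0,0,0],"angular":[0,0,0]},
])

```text
time: 13.97
ee_pos: [0.5336, 0.0866, 0.0993]
orientation: [0.122, -3.139, 0.0]
ft_force: [0.1, -0.2, -4.7]
gripper_width: 0.175
gripper_force: 59.0
```

Call:
jog_arm([
  {"hand":0,"dp":[0,0,0.001],"angular":[0,0,0]},
  {"hand":0,"dp":[0,0,0],"angular":[0,0,0]},
  {"hand":0,"dp":[0,0,0],"angular":[0,0,0]},
])

```text
time: 14.22
ee_pos: [0.5339, 0.0867, 0.0989]
orientation: [-0.123, 3.138, 0.0]
ft_force: [-0.2, 0.1, -1.5]
gripper_width: 0.168
gripper_force: 59.4
```

Contact came exactly at the predicted home height (0.0989 against 0.0985). I'll press lightly and turn clockwise.

Call:
jog_arm([
  {"hand":0,"dp":[0,0,0.0005],"angular":[0,0,0]},
  {"hand":0,"dp":[0,0,0],"angular":[0,0,0]},
  {"hand":0,"dp":[0,0,0],"angular":[0,0,2]},
  {"hand":0,"dp":[0,0,0],"angular":[0,0,2]},
  {"hand":0,"dp":[0,0,0],"angular":[0,0,2]},
  {"hand":0,"dp":[0,0,0],"angular":[0,0,2]},
  {"hand":0,"dp":[0,0,0],"angular":[0,0,2]},
  {"hand":0,"dp":[0,0,0],"angular":[0,0,0]},
])

```text
time: 14.88
ee_pos: [0.534, 0.0867, 0.0988]
orientation: [0.152, 3.137, 0.0]
ft_force: [-2.3, -0.7, 4.4]
gripper_width: 0.174
gripper_force: 60.2
```

```bash
python3 -c "
from h import *
go(.5335,.0866,.0985,184.5)"
```

```text
t 14.8833 tcp [0.534  0.0867 0.0988] yaw 174.46 tilt [ 1.e-03  2.e-04 -1.e+00] F [-2.28 -0.75  4.38] M [-0.126  0.527  0.038] w 0.174 gf 60.20461142063141 q [-0.54   0.411  0.46   1.724 -0.206  1.054  1.463]
dp(tool now) [ 0.0005 -0.0001  0.0003] rot [ 1.000e-02  5.000e-02 -1.004e+01]
```

Call:
jog_arm([
  {"hand":0,"dp":[0,0,0],"angular":[0,0,2]},
  {"hand":0,"dp":[0,0,0],"angular":[0,0,2]},
  {"hand":0,"dp":[0,0,0],"angular":[0,0,2]},
  {"hand":0,"dp":[0,0,0],"angular":[0,0,2]},
  {"hand":0,"dp":[0,0,0],"angular":[0,0,2]},
  {"hand":0,"dp":[0,0,0],"angular":[0,0,2]},
])

```text
time: 15.38
ee_pos: [0.534, 0.0866, 0.0988]
orientation: [0.479, 3.104, 0.001]
ft_force: [-2.3, 0.1, 4.4]
gripper_width: 0.175
gripper_force: 60.2
```

```bash
python3 -c "
from h import *
go(.5335,.0866,.0985,184.5)"
```

```text
t 15.3833 tcp [0.534  0.0866 0.0988] yaw 162.46 tilt [ 1.e-03  2.e-04 -1.e+00] F [-2.35  0.14  4.41] M [-0.045  0.592  0.209] w 0.175 gf 60.230907797813416 q [-0.573  0.417  0.506  1.725 -0.227  1.057  1.273]
dp(tool now) [ 0.0005 -0.0002  0.0003] rot [ 2.000e-02  5.000e-02 -2.204e+01]
```

Mz is now 0.21 N m, so the drive is turning.

Call:
jog_arm([
  {"hand":0,"dp":[0,0,0],"angular":[0,0,2]},
  {"hand":0,"dp":[0,0,0],"angular":[0,0,2]},
  {"hand":0,"dp":[0,0,0],"angular":[0,0,2]},
  {"hand":0,"dp":[0,0,0],"angular":[0,0,2]},
  {"hand":0,"dp":[0,0,0],"angular":[0,0,2]},
  {"hand":0,"dp":[0,0,0],"angular":[0,0,2]},
])

```text
time: 15.88
ee_pos: [0.534, 0.0867, 0.0988]
orientation: [0.8, 3.037, 0.001]
ft_force: [-2.1, -1.4, 4.0]
gripper_width: 0.17
gripper_force: 60.2
```

```bash
python3 -c "
from h import *
go(.5335,.0866,.0985,184.5)"
```

```text
t 15.8833 tcp [0.534  0.0867 0.0988] yaw 150.47 tilt [ 1.e-03  3.e-04 -1.e+00] F [-2.07 -1.43  3.96] M [-0.128  0.563  0.185] w 0.17 gf 60.24231255054474 q [-0.607  0.424  0.552  1.726 -0.25   1.061  1.084]
dp(tool now) [ 0.0004 -0.0003  0.0003] rot [ 3.000e-02  5.000e-02 -3.403e+01]
```

Call:
jog_arm([
  {"hand":0,"dp":[0,0,0],"angular":[0,0,2]},
  {"hand":0,"dp":[0,0,0],"angular":[0,0,2]},
  {"hand":0,"dp":[0,0,0],"angular":[0,0,2]},
  {"hand":0,"dp":[0,0,0],"angular":[0,0,1]},
  {"hand":0,"dp":[0,0,0],"angular":[0,0,1]},
])

```text
time: 16.3
ee_pos: [0.5341, 0.0867, 0.0988]
orientation: [1.009, 2.974, 0.001]
ft_force: [-1.6, -0.7, 6.1]
gripper_width: 0.175
gripper_force: 60.5
```

```bash
python3 -c "
from h import *
go(.5335,.0866,.0985,184.5)"
```

```text
t 16.3 tcp [0.5341 0.0867 0.0988] yaw 142.51 tilt [ 1.e-03  3.e-04 -1.e+00] F [-1.61 -0.7   6.07] M [-0.092  0.623  0.334] w 0.175 gf 60.50294101238251 q [-0.629  0.43   0.583  1.727 -0.266  1.063  0.959]
dp(tool now) [ 0.0004 -0.0004  0.0003] rot [ 3.000e-02  5.000e-02 -4.199e+01]
```

Call:
jog_arm([
  {"hand":0,"dp":[0,0,0],"angular":[0,0,1]},
  {"hand":0,"dp":[0,0,0],"angular":[0,0,1]},
  {"hand":0,"dp":[0,0,0],"angular":[0,0,0]},
])

```text
time: 16.55
ee_pos: [0.534, 0.0867, 0.0987]
orientation: [1.057, 2.957, -0.0]
ft_force: [-1.9, -0.2, 5.8]
gripper_width: 0.175
gripper_force: 60.8
```

```bash
python3 -c "
from h import *
go(.5335,.0866,.0985,184.5)"
```

```text
t 16.55 tcp [0.534  0.0867 0.0987] yaw 140.67 tilt [ 1.e-03 -4.e-04 -1.e+00] F [-1.85 -0.19  5.85] M [-0.222  0.643  0.762] w 0.175 gf 60.785032510757446 q [-0.635  0.431  0.59   1.727 -0.269  1.064  0.929]
dp(tool now) [ 0.0003 -0.0005  0.0002] rot [-1.000e-02  6.000e-02 -4.383e+01]
```

The torque has risen to 0.76 N m, so this is the stop. Letting go and backing off straight up.

Call:
jog_arm([
  {"hand":0.25,"dp":[0,0,0],"angular":[0,0,0]},
  {"hand":0.35,"dp":[0,0,0],"angular":[0,0,0]},
  {"hand":0.5,"dp":[0,0,0],"angular":[0,0,0]},
  {"hand":0.6,"dp":[0,0,0],"angular":[0,0,0]},
  {"hand":0.6,"dp":[0,0,0],"angular":[0,0,0]},
  {"hand":0.6,"dp":[0,0,-0.005],"angular":[0,0,0]},
  {"hand":0.6,"dp":[0,0,-0.01],"angular":[0,0,0]},
  {"hand":0.6,"dp":[0,0,-0.02],"angular":[0,0,0]},
  {"hand":0.6,"dp":[0,0,-0.03],"angular":[0,0,0]},
  {"hand":0.6,"dp":[0,0,-0.03],"angular":[0,0,0]},
  {"hand":0.6,"dp":[0,0,-0.03],"angular":[0,0,0]},
  {"hand":0.6,"dp":[0,0,0],"angular":[0,0,0]},
  {"hand":0.6,"dp":[0,0,0],"angular":[0,0,0]},
])

```text
time: 17.63
ee_pos: [0.5355, 0.0865, 0.226]
orientation: [1.061, 2.951, 0.006]
ft_force: [-0.9, -0.0, -1.0]
gripper_width: 0.597
gripper_force: 0.0
```

```bash
python3 - <<'E'
from h import *
go(.5335,.0866,.2,184.5)
b,d,q=snap('side'); Q=cloud(q,d).reshape(-1,3)
m=(np.hypot(Q[:,0]-.534,Q[:,1]-.085)<.05)
for lo,hi in((.096,.108),(.115,.145)):
    s=Q[m&(Q[:,2]>lo)&(Q[:,2]<hi)];print(len(s),np.median(s,0).round(4),cv2.minAreaRect(np.float32(s[:,:2]*1000)),s[:,2].max())
cv2.imwrite('pics/s6.png',cv2.resize(b[130:230,210:310,::-1],None,fx=5,fy=5,interpolation=cv2.INTER_CUBIC))
E
```

```text
t 17.6333 tcp [0.5355 0.0865 0.226 ] yaw 140.46 tilt [ 0.0061  0.0016 -1.    ] F [-0.88 -0.04 -0.96] M [-0.015 -0.014 -0.   ] w 0.597 gf 0.0 q [-0.668  0.32   0.63   1.542 -0.193  1.337  0.862]
dp(tool now) [ 0.0017 -0.0013  0.026 ] rot [  0.2    0.32 -44.04]
238 [0.5266 0.0712 0.0983] ((532.515869140625, 78.36308288574219), (60.82188034057617, 73.37854766845703), 80.98095703125) 0.10777008120589693
137 [0.532  0.081  0.1312] ((532.6520385742188, 84.31558990478516), (17.750751495361328, 48.74323654174805), 51.457218170166016) 0.1361449760481499
```

View pics/s6.png

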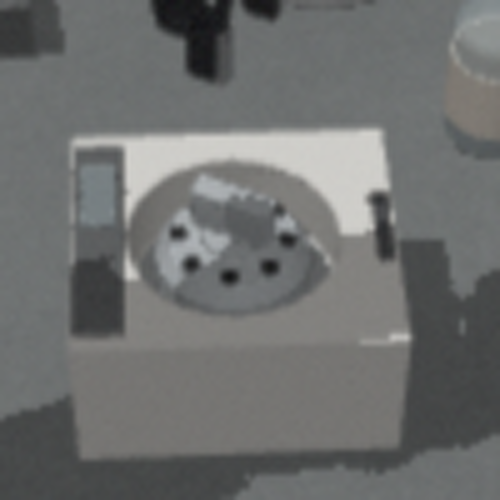

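The rotor sits level and home in the bowl: bar top at about z 0.134, as expected, bar at 141°, and the gripper clear above it.

```bash
python3 -c "
from cell import bot
print(bot.finish_job())"
```

```text
the job is handed in; nothing more can be done
None
```

The silver bar-handle rotor is fully home on the drive shaft, turned clockwise to the stop and let go. I handed the job in at about 18 s of robot time, with the wrist force in single figures (N) at every check; no verdict came back. The square was already lined up when I lowered it, so no searching turn was needed.

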